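# Feel along the carved bead of a stone roundel

## Robot

A 6-joint arm with a two-finger parallel gripper is mounted at the origin on the work surface. World frame = base frame: x ahead of the robot, y to its left, z up, the work surface at z = 0. Lengths are in m, angles in rad, forces in N, time in s.
With the tool pointing down it reaches from about 0.375 to 0.9 m from the base axis. Payload 3.1 kg.
Tool frame: the origin (TCP) lies between the finger pads, 19 mm behind the fingertips; this is the grasp point; z points along the fingers, y is the line along which they close (so a half turn about z gives the same grasp; the last joint's range is limited). The gripper opens to 85 mm and grips with 20 to 120 N. Pads are 22 mm wide; open, the fingers measure 114 mm over their backs; the gripper's body (76 mm by 85 mm) begins 54 mm behind the grasp point. The pads swing forward as they close: fully open they stand 13 mm farther back than shut.
Start: joints at [-1.29, 0.527, 1.433, -0, 1.181, -0.178], TCP at [0.277, -0.56, 0.25] pointing down, gripper open.
Joint ranges: [-3.08, 3.08], [-0.75, 2.2], [0.22, 2.44], [-1.43, 4.57], [0, 2.65], [-2.85, 2.85]. Speed limits (rad/s): [2.79, 2.79, 3.14, 3.14, 3.14, 3.14].

## Interface

Orientations are given as a unit quaternion [x, y, z, w].
In Python, from station import sense, vision, order gives the robot as it stands.
- The arm moves only by the shell command python3 -m crank 'ROWS' [OPENING] [FORCE]. ROWS is JSON, a list of rows, each an object with "dp": the shift along the world's x, y, z in units of 30 mm (1.0 is 30 mm), a list of three; "angular": the turn, a rotation vector about the world's x, y, z in degrees, a list of three. In form: [{"dp": [dx, dy, dz], "angular": [ax, ay, az]}, ...]. A call has 1 to 20 rows; each row shifts and turns the commanded pose from where the row before left it; what a row does not reach is not made up. A row lasts 1/10 s, in which the tool goes at most 50 mm and 8.59 degrees, less where a joint would pass 70% of its speed; a pose out of reach is approached as far as the arm can. A call is refused whole if a number of a shift passes 1 or a number of a turn 8.59, either way. A call with a gripper value outside its range is refused whole. OPENING is the closure, from 0 (fully open) to 1 (shut), set as the call begins (- or left out, the last holds). The fingers move at their own pace and stop on an object; FORCE is the grip in N (left out, the last holds). Time passes only in rows, so rows that do not move let the fingers close. It gives the time, the measured TCP pose, the force, the opening and the grip force at its end, in the units of the state.
- sense(): the state, without advancing time (a new reading comes with each control period).
- vision.snapshot(name): name is "side" or "top" or "wrist"; returns a dict with "image" (420x560x3 uint8, blue, green, red), "range_z" (420x560 float32, m along the optical axis (not along the pixel's ray), 0 where there is no reading), "mtx" (3x3 intrinsics, pixels), "pose" (4x4, takes a point from camera to world coordinates); the wrist camera has in their place "mount" (4x4, takes a point from camera to tool coordinates, whose origin is the TCP and whose axes are the flange's). Camera axes: x right, y down, z forward; pixel columns grow to the right and rows downward; lengths in m; the calibration is good to about 2 mm. A picture is of the moment at which its call begins: read the wrist's pose just before it.
- order.sign_off(): hands the job in; it is judged then, once.
The state is a dict: "t": time; "q": joint angles; "qd": joint speeds; "tau": joint torques, N m; "tcp_pos": TCP position; "tool_rot": TCP orientation; "force": force on the tool from outside, world axes, zero at the start; "ft_torque": the same for the moment, N m; "finger_gap": opening from 0.0 (shut) to 1.0 (fully open); "gripper_force": force on a finger pad.
Only numpy, scipy, OpenCV 4.12 (cv2) and the standard library are available. Lean on these libraries where they do the work, as an engineer would, in place of code of your own. Each camera call takes 0.05 s, during which the arm holds its last target. There are 200 camera calls.

## Task

Feel the freshly carved S-shaped raised bead on the round stone for chips, as a mason does: with the gripper shut, come down on the bead next to its round boss and run the fingertips along its crest, following the curve all the way to the plain end, without lifting off on the way. Keep a light, steady touch, so that the stone never sinks more than a few millimetres into its springy pad, then lift clear. Do not pick up the stone, and leave the mallet, chisel and offcut where they are.

Things in the scene. Friction and masses are not known exactly. Their poses are not given: they have to be found in the camera images.
- bead_0 (a point): Point on the crest of the S-shaped raised bead: start point, next to the boss. Points 0 to 8 follow its smooth curve in order, about 26 mm apart. The bead is half-round, 16 mm wide, 12 mm above the stone's face; crest level, 68 mm above the bench. Here it runs out of a flat round boss 48 mm across and 9 mm high (3 mm lower than the bead), centred 34 mm from this point.
- bead_1 (a point): Point on the crest of the S-shaped raised bead: point 1 along the bead. Points 0 to 8 follow its smooth curve in order, about 26 mm apart.
- bead_2 (a point): Point on the crest of the S-shaped raised bead: point 2 along the bead. Points 0 to 8 follow its smooth curve in order, about 26 mm apart.
- bead_3 (a point): Point on the crest of the S-shaped raised bead: point 3 along the bead. Points 0 to 8 follow its smooth curve in order, about 26 mm apart.
- bead_4 (a point): Point on the crest of the S-shaped raised bead: point 4 along the bead. Points 0 to 8 follow its smooth curve in order, about 26 mm apart.
- bead_5 (a point): Point on the crest of the S-shaped raised bead: point 5 along the bead. Points 0 to 8 follow its smooth curve in order, about 26 mm apart.
- bead_6 (a point): Point on the crest of the S-shaped raised bead: point 6 along the bead. Points 0 to 8 follow its smooth curve in order, about 26 mm apart.
- bead_7 (a point): Point on the crest of the S-shaped raised bead: point 7 along the bead. Points 0 to 8 follow its smooth curve in order, about 26 mm apart.
- bead_8 (a point): Point on the crest of the S-shaped raised bead: finish point, 10 mm short of the plain rounded end of the bead. Points 0 to 8 follow its smooth curve in order, about 26 mm apart. From point 0 to 8 it is 210 mm along the curve, 160 mm straight; the S swings 32 mm to either side.
- pad: Square dark springy pad, 240 mm wide and 20 mm thick, fixed to the bench; origin at the centre of its underside. It carries the round stone: 300 mm across, 36 mm thick, with a low rim 5 mm high; the stone cannot shift sideways or turn on it.
- roundel (a joint): How far the round stone is pressed down into its pad, in m: about 0 at rest, positive downward, stop at 0.014. The pad gives about 1 mm for every 1.2 N of downward push, wherever the stone is pressed; the bead and its points go down with it.
- mallet: Wooden carver's mallet standing on its head, 96 mm across, 212 mm tall, origin at the centre of its underside. Bystander.
- chisel: Stone chisel lying flat, about 240 mm long along its x axis, round wooden handle 30 mm thick on the -x side, steel blade on the +x side, origin on the bench under its middle. Bystander.
- offcut: Small stepped stone offcut, 75 x 55 mm and 61 mm high, origin at the centre of its underside. Bystander.

How it is judged:
By the outcome, as a careful person would: the job done as asked, in the order asked, and still so for the second after the job is handed in, with the robot touching nothing.
It also fails if it takes over 51 s, if anything falls off the work surface, if the arm or the gripper's body presses on something with over 40 N, if the wrist force passes 120 N, or if a joint passes its speed limit or range.

## Working session

There is one attempt and no reset: what is moved stays moved. The work goes in short steps, Python scripts to look and compute and a shell command to move; the robot and the scene stay as the last step left them, time stands still between calls to the robot, and variables do not carry over. Pictures are saved under pics/ and viewed, at most 10 in all, crops included, and the job is handed in when it is done.

```bash
mkdir -p pics; python3 - <<'E'
from station import sense, vision
import cv2,numpy as np
for n in ["top","side"]:
    s=vision.snapshot(n); cv2.imwrite(f"pics/{n}0.png",s["image"]); np.savez(f"{n}0.npz",**s)
print(sense())
E
```

```text
{'t': 0.1, 'q': array([-1.28951130e+00,  5.28348527e-01,  1.43378253e+00, -2.85178603e-05,
        1.18140999e+00, -1.78493297e-01]), 'qd': array([-0.00069489, -0.00302845, -0.00311721,  0.00095722,  0.00029384,
        0.00091257]), 'tau': array([-3.21792231e-04, -4.43304920e+01, -1.78586626e+01, -3.29208524e-04,
        3.87728724e-03,  8.15592330e-06]), 'tcp_pos': array([ 0.27719357, -0.55948284,  0.24914395]), 'tool_rot': array([ 9.73689960e-01,  2.27874776e-01, -6.32165847e-05, -9.72234798e-04]), 'force': array([ 0.64372616, -0.61711618,  0.60242768]), 'ft_torque': array([-0.01454168, -0.0413858 , -0.00460271]), 'gripper_force': 0.0, 'finger_gap': 1.0011335704935207}
```

View pics/top0.png

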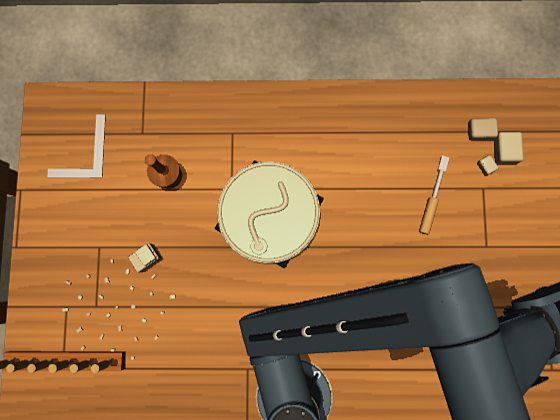

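The top view shows the stone centred at about (269,213), the boss at (258,247) and the plain end at (282,184). The mallet is at (163,170), the chisel at (435,195) and the offcut at (144,257), all well away.

```bash
cat > h.py <<'E'
import numpy as np
from scipy.spatial.transform import Rotation as R
def cloud(s,T):
    d=s["range_z"]; v,u=np.mgrid[:d.shape[0],:d.shape[1]]; K=s["mtx"]
    P=np.stack([(u-K[0,2])/K[0,0]*d,(v-K[1,2])/K[1,1]*d,d],-1)
    return P@T[:3,:3].T+T[:3,3]
def ray(s,T,uv,z):
    K=s["mtx"]; r=T[:3,:3]@np.array([(uv[0]-K[0,2])/K[0,0],(uv[1]-K[1,2])/K[1,1],1])
    return T[:3,3]+r*(z-T[2,3])/r[2]
def toolT(st):
    T=np.eye(4);T[:3,:3]=R.from_quat(st["tool_rot"]).as_matrix();T[:3,3]=st["tcp_pos"];return T
E
python3 - <<'E'
from h import *
from station import vision
s=np.load("top0.npz")
for uv in [(269,213),(258,247),(253,218),(286,205),(282,184),(163,170)]: print(uv,ray(s,s["pose"],uv,.065))
C=cloud(s,s["pose"]); print(C[213,269],C[247,258],C[184,282])
print(s["pose"][:3,3]); w=vision.snapshot("wrist"); print(w["mount"],w["mtx"])
E
```

```text
(269, 213) [0.52092071 0.06859239 0.065     ]
(258, 247) [0.42325522 0.09954157 0.065     ]
(253, 218) [0.50657428 0.11453838 0.065     ]
(286, 205) [0.54401603 0.01968706 0.065     ]
(282, 184) [0.60565449 0.03123562 0.065     ]
(163, 170) [0.648954   0.37940988 0.065     ]
[0.52129745 0.06873551 0.06230083] [0.4231911  0.09947473 0.06589619] [0.60586051 0.03126363 0.06396262]
[ 0.32053219 -0.00753574  1.50068661]
[[-2.76339604e-04 -9.47986105e-01 -3.18311590e-01  8.06137604e-02]
 [ 9.99999484e-01  4.92032037e-05 -1.01467689e-03  3.28731769e-04]
 [ 9.77561544e-04 -3.18311706e-01  9.47985602e-01 -1.22564384e-01]
 [ 0.00000000e+00  0.00000000e+00  0.00000000e+00  1.00000000e+00]] [[319.63229882   0.         273.19875835]
 [  0.         319.63229882 208.20647729]
 [  0.           0.           1.        ]]
```

```bash
python3 -m crank '[{"dp":[0.15,0.5,0],"angular":[0,0,0]},{"dp":[0.3,1,0],"angular":[0,0,0]},{"dp":[0.3,1,0],"angular":[0,0,0]},{"dp":[0.3,1,0],"angular":[0,0,0]},{"dp":[0.3,1,0],"angular":[0,0,0]},{"dp":[0.3,1,0],"angular":[0,0,0]},{"dp":[0.3,1,0],"angular":[0,0,0]},{"dp":[0.3,1,0],"angular":[0,0,0]},{"dp":[0.3,1,0],"angular":[0,0,0]},{"dp":[0.3,1,0],"angular":[0,0,0]},{"dp":[0.3,1,0],"angular":[0,0,0]},{"dp":[0.3,1,0],"angular":[0,0,0]},{"dp":[0.3,1,0],"angular":[0,0,0]},{"dp":[0.3,1,0],"angular":[0,0,0]},{"dp":[0.3,1,0],"angular":[0,0,0]},{"dp":[0.3,1,0],"angular":[0,0,0]},{"dp":[0.3,1,0],"angular":[0,0,0]},{"dp":[0.3,1,0],"angular":[0,0,0]},{"dp":[0.3,1,0],"angular":[0,0,0]},{"dp":[0.3,1,0],"angular":[0,0,0]}]' 1 30 && python3 -m crank '[{"dp":[0.15,0.5,0],"angular":[0,0,0]},{"dp":[0,0.1,0],"angular":[0,0,0]},{"dp":[0,0,0],"angular":[0,0,0]},{"dp":[0,0,0],"angular":[0,0,0]},{"dp":[0,0,0],"angular":[0,0,0]}]' 1
python3 - <<'E'
from station import sense, vision
from h import *
import cv2
st=sense(); w=vision.snapshot("wrist"); T=toolT(st)@w["mount"]
np.savez("w1.npz",T=T,**w); cv2.imwrite("pics/w1.png",w["image"]); print(st["tcp_pos"],st["qd"].round(3),st["q"].round(2),st["force"])
E
```

```text
t: 2.15
tcp_pos: [0.452, 0.0271, 0.25]
tool_rot: [0.974, 0.228, -0.0, -0.0]
force: [-0.0, -0.3, -0.2]
finger_gap: -0.001
gripper_force: 0.0
t: 2.65
tcp_pos: [0.457, 0.0422, 0.25]
tool_rot: [0.974, 0.227, -0.0, 0.0]
force: [-0.1, 0.2, -0.7]
finger_gap: 0.003
gripper_force: 0.0
[0.4570344  0.04218743 0.25000208] [-0.002  0.003 -0.005  0.003 -0.     0.002] [-0.15  0.31  1.83 -0.    1.    0.96] [-0.05038741  0.19230076 -0.7005294 ]
```

View pics/w1.png

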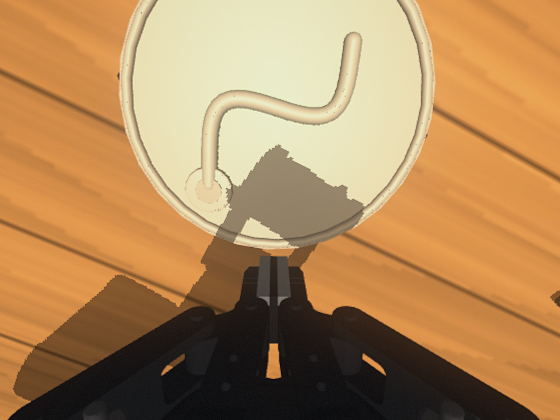

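The wrist view shows the whole bead. The boss is at (208,190), and the crest runs through (209,145), (216,112), (237,99), (265,103), (295,112), (320,116), (340,100) and (348,70) to its end at about (354,35). The shut fingertips are at (274,258).

```bash
cat > fit.py <<'E'
from h import *
import cv2
from scipy.interpolate import splprep,splev
s=np.load("w1.npz"); T=s["T"]; C=cloud(s,T)
ok=s["range_z"]>0
h=C[...,2]; print("face z",np.median(h[60:90,240:300]),"noise",np.std(h[60:80,250:290]))
face=np.median(h[60:90,240:300])
uv=[(208,158),(209,140),(216,112),(226,101),(237,98),(251,100),(265,102),(280,108),(295,112),(308,115),(320,116),(332,112),(340,100),(347,78),(350,60),(353,40)]
P=np.array([ray(s,T,p,face+.010)[:2] for p in uv])
pts=C[ok&(h>face+.004)&(h<face+.02)]
for it in range(4):
    tck,_=splprep(P.T,s=len(P)*(.0006)**2); u=np.linspace(0,1,45)
    c=np.array(splev(u,tck)).T; t=np.array(splev(u,tck,der=1)).T; t/=np.linalg.norm(t,axis=1)[:,None]; n=np.c_[-t[:,1],t[:,0]]
    Q=[];Z=[]
    for ci,ti,ni in zip(c,t,n):
        d=pts[:,:2]-ci; m=(abs(d@ti)<.004)&(abs(d@ni)<.012); a=d[m]@ni
        mid=(np.percentile(a,3)+np.percentile(a,97))/2
        Q.append(ci+ni*mid); Z.append(np.percentile(pts[m,2],95))
    P=np.array(Q)
print("crest z",np.round(Z,4)[::6])
# end of bead: farthest bead point along the end tangent
tck,_=splprep(P.T,s=len(P)*(.0006)**2); u=np.linspace(-.1,1.1,1201); c=np.array(splev(u,tck)).T
t=c[-100]-c[-110]; t/=np.linalg.norm(t); e=c[1100]; d=pts[:,:2]-e
m=(abs(d@[-t[1],t[0]])<.006)&(abs(d@t)<.04); end=e+t*np.percentile(d[m]@t,99)
# boss centre
hb=pts[np.linalg.norm(pts[:,:2]-ray(s,T,(208,190),face+.009)[:2],axis=1)<.03]; hb=hb[hb[:,2]>face+.0065]
L=np.r_[0,np.cumsum(np.linalg.norm(np.diff(c,axis=0),axis=1))]
ie=np.argmin(np.linalg.norm(c-end,axis=1)); l8=L[ie]-.010
B=np.array([[np.interp(l8-.210+k*.02625,L,c[:,j]) for j in (0,1)] for k in range(9)])
boss=ray(s,T,(208,190),face+.009)[:2]
print("end",end,"boss",boss,"d0",np.linalg.norm(B[0]-boss),"0-8",np.linalg.norm(B[8]-B[0]),"l0",l8-.21,"u",u[ie])
print(B.round(4)); np.save("B.npy",B)
im=s["image"].copy(); Ti=np.linalg.inv(T)
for b in list(B)+[boss]:
    p=s["mtx"]@(Ti[:3,:3]@np.r_[b,face+.012]+Ti[:3,3]); cv2.circle(im,tuple(int(round(x)) for x in p[:2]/p[2]),2,(0,0,255),-1)
cv2.imwrite("pics/fit1.png",cv2.resize(im[:240,140:440],None,fx=2.5,fy=2.5))
E
python3 fit.py
```

```text
face z 0.054733897363366285 noise 0.011256118086620288
crest z [0.0676 0.0674 0.0676 0.0676 0.0676 0.0673 0.0672 0.0673]
end [0.60996274 0.04038109] boss [0.42465487 0.0989294 ] d0 0.03839434046639496 0-8 0.15952487518854244 l0 0.017670699026437753 u 1.0600000000000003
[[0.4606 0.1124]
 [0.4852 0.1213]
 [0.51   0.1156]
 [0.5223 0.0929]
 [0.5263 0.0669]
 [0.5324 0.0415]
 [0.5508 0.0239]
 [0.5766 0.026 ]
 [0.6008 0.0362]]
```

View pics/fit1.png

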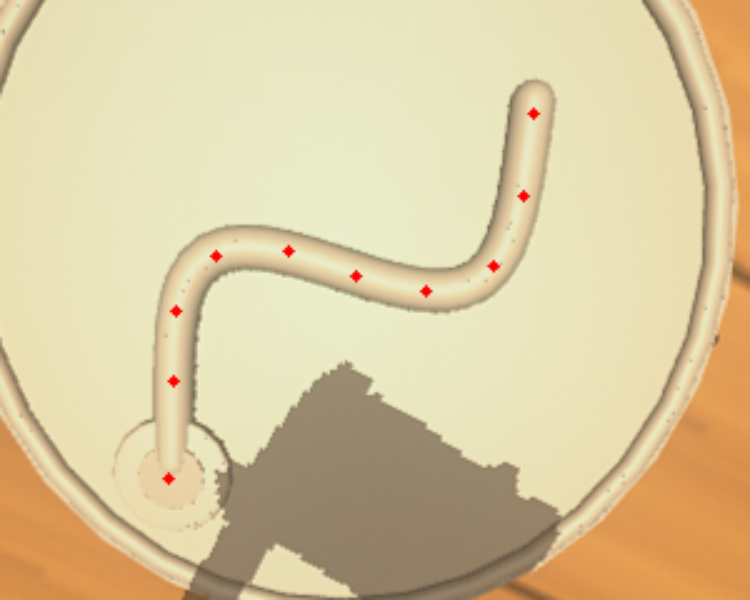

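The fitted points lie on the crest centreline, with point 0 just past the boss and point 8 just short of the end. Next I move above the start point.

```bash
python3 -m crank '[{"dp":[0.02,0.3,0],"angular":[0,0,0]},{"dp":[0,0.5,-0.4],"angular":[0,0,0]},{"dp":[0,0.5,-0.8],"angular":[0,0,0]},{"dp":[0,0.5,-0.9],"angular":[0,0,0]},{"dp":[0,0.4,-0.9],"angular":[0,0,0]},{"dp":[0,0.1,-0.8],"angular":[0,0,0]},{"dp":[0,0,-0.6],"angular":[0,0,0]},{"dp":[0,0,-0.4],"angular":[0,0,0]},{"dp":[0,0,-0.2],"angular":[0,0,0]},{"dp":[0,0,0],"angular":[0,0,0]},{"dp":[0,0,0],"angular":[0,0,0]},{"dp":[0,0,0],"angular":[0,0,0]}]' 1
python3 - <<'E'
from station import sense, vision
from h import *
import cv2
s0=np.load("w1.npz")
print("end pixel rays",ray(s0,s0["T"],(353.6,32),.058),ray(s0,s0["T"],(353.6,32),.062))
st=sense(); print(st["tcp_pos"],st["force"],st["tool_rot"])
a=vision.snapshot("side"); w=vision.snapshot("wrist")
Ti=np.linalg.inv(a["pose"]); p=a["mtx"]@(Ti[:3,:3]@(st["tcp_pos"]-[0,0,.019])+Ti[:3,3]); p=p[:2]/p[2]; print(p)
x,y=int(p[0]),int(p[1]); c=a["image"][max(0,y-45):y+45,max(0,x-60):x+60]
wi=w["image"][120:330,140:420]
cv2.imwrite("pics/s2.png",np.vstack([cv2.resize(c,(480,int(480*c.shape[0]/c.shape[1]))),cv2.resize(wi,(480,360))])[:600*2][:, :][:720]) 
i=cv2.imread("pics/s2.png"); cv2.imwrite("pics/s2.png",cv2.resize(i,None,fx=.83,fy=.83))
E
```

```text
t: 3.9
tcp_pos: [0.4585, 0.1119, 0.1007]
tool_rot: [0.974, 0.228, 0.001, 0.0]
force: [0.2, 0.8, -0.1]
finger_gap: -0.002
gripper_force: 0.0
end pixel rays [0.6117146 0.0399605 0.058    ] [0.6106691  0.04043895 0.062     ]
[0.45852399 0.11194019 0.10067804] [ 0.16431795  0.83133572 -0.08135547] [9.73711509e-01 2.27783385e-01 7.75533116e-04 1.57223818e-04]
[283.47649543 237.92680506]
```

View pics/s2.png

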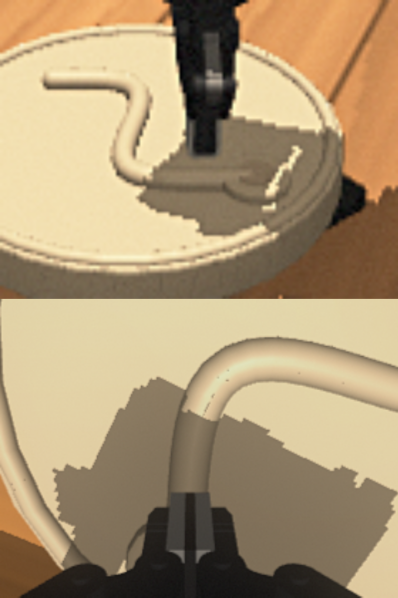

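The wrist crop shows the fingertips centred on the bead by the boss, and the side crop agrees. Now I descend.

```bash
python3 -m crank '[{"dp":[0,0,-0.15],"angular":[0,0,0]},{"dp":[0,0,-0.12],"angular":[0,0,0]},{"dp":[0,0,-0.08],"angular":[0,0,0]},{"dp":[0,0,0],"angular":[0,0,0]},{"dp":[0,0,0],"angular":[0,0,0]}]'; for i in 1 ; do python3 -m crank '[{"dp":[0,0,-0.03],"angular":[0,0,0]},{"dp":[0,0,-0.03],"angular":[0,0,0]},{"dp":[0,0,0],"angular":[0,0,0]},{"dp":[0,0,0],"angular":[0,0,0]}]'; python3 -m crank '[{"dp":[0,0,-0.03],"angular":[0,0,0]},{"dp":[0,0,0],"angular":[0,0,0]},{"dp":[0,0,0],"angular":[0,0,0]}]'; done
```

```text
t: 4.5
tcp_pos: [0.4579, 0.1119, 0.0893]
tool_rot: [0.974, 0.228, -0.0, -0.0]
force: [0.2, -0.3, 0.1]
finger_gap: -0.003
gripper_force: 0.0
t: 4.9
tcp_pos: [0.458, 0.1119, 0.0877]
tool_rot: [0.974, 0.228, -0.0, -0.0]
force: [-0.2, 0.7, 0.4]
finger_gap: 0.001
gripper_force: 0.0
t: 5.2
tcp_pos: [0.458, 0.112, 0.0868]
tool_rot: [0.974, 0.228, -0.0, -0.0]
force: [-0.2, 0.2, 1.6]
finger_gap: 0.005
gripper_force: 0.0
```

```bash
python3 -m crank '[{"dp":[0,0,-0.03],"angular":[0,0,0]},{"dp":[0,0,0],"angular":[0,0,0]}]'; python3 -m crank '[{"dp":[0,0,0],"angular":[0,0,0]}]';python3 -m crank '[{"dp":[0,0,0],"angular":[0,0,0]}]'; python3 - <<'E'
import numpy as np
from scipy.interpolate import CubicSpline
B=np.load("B.npy"); a=CubicSpline(np.arange(9),B)
k=np.r_[np.linspace(-.1,8.12,41)]; p=a(k); p[0]=[.458,.1119]
d=np.diff(p,axis=0)/.03
for i,x in enumerate(d): print(i,k[i+1].round(2),x.round(2),p[i+1].round(4))
E
```

```text
t: 5.4
tcp_pos: [0.4579, 0.112, 0.0859]
tool_rot: [0.974, 0.228, -0.0, -0.0]
force: [-0.5, -0.1, 1.4]
finger_gap: 0.002
gripper_force: 0.3
t: 5.5
tcp_pos: [0.4579, 0.1119, 0.0859]
tool_rot: [0.974, 0.228, -0.0, -0.0]
force: [-1.2, 0.5, 1.3]
finger_gap: -0.002
gripper_force: 0.5
t: 5.6
tcp_pos: [0.458, 0.1119, 0.0859]
tool_rot: [0.974, 0.228, -0.0, -0.0]
force: [0.9, -0.5, 0.9]
finger_gap: -0.001
gripper_force: 0.5
0 0.11 [0.16 0.06] [0.4627 0.1138]
1 0.31 [0.15 0.08] [0.4672 0.1163]
2 0.52 [0.17 0.07] [0.4723 0.1183]
3 0.72 [0.18 0.05] [0.4776 0.1199]
4 0.93 [0.19 0.04] [0.4832 0.121 ]
5 1.13 [0.19 0.02] [0.4889 0.1215]
6 1.34 [ 0.19 -0.01] [0.4944 0.1214]
7 1.54 [ 0.18 -0.03] [0.4997 0.1205]
8 1.75 [ 0.16 -0.06] [0.5047 0.1188]
9 1.95 [ 0.15 -0.08] [0.5091 0.1163]
10 2.16 [ 0.13 -0.11] [0.5129 0.1129]
11 2.37 [ 0.1  -0.14] [0.516  0.1086]
12 2.57 [ 0.08 -0.16] [0.5185 0.1038]
13 2.78 [ 0.07 -0.17] [0.5206 0.0987]
14 2.98 [ 0.05 -0.18] [0.5222 0.0933]
15 3.19 [ 0.04 -0.18] [0.5234 0.088 ]
16 3.39 [ 0.03 -0.18] [0.5244 0.0826]
17 3.6 [ 0.02 -0.18] [0.5251 0.0773]
18 3.8 [ 0.02 -0.18] [0.5257 0.072 ]
19 4.01 [ 0.02 -0.18] [0.5263 0.0667]
20 4.22 [ 0.02 -0.18] [0.527  0.0613]
21 4.42 [ 0.03 -0.18] [0.5278 0.056 ]
22 4.63 [ 0.04 -0.18] [0.529  0.0507]
23 4.83 [ 0.05 -0.17] [0.5306 0.0456]
24 5.04 [ 0.07 -0.17] [0.5328 0.0406]
25 5.24 [ 0.1  -0.16] [0.5357 0.0359]
26 5.45 [ 0.12 -0.14] [0.5392 0.0317]
27 5.65 [ 0.13 -0.12] [0.5432 0.0281]
28 5.86 [ 0.15 -0.09] [0.5476 0.0253]
29 6.06 [ 0.16 -0.06] [0.5524 0.0235]
30 6.27 [ 0.17 -0.03] [0.5575 0.0227]
31 6.48 [0.18 0.  ] [0.5627 0.0228]
32 6.68 [0.18 0.03] [0.5682 0.0236]
33 6.89 [0.18 0.05] [0.5736 0.025 ]
34 7.09 [0.18 0.06] [0.579  0.0269]
35 7.3 [0.18 0.07] [0.5844 0.029 ]
36 7.5 [0.17 0.07] [0.5895 0.0313]
37 7.71 [0.16 0.07] [0.5944 0.0335]
38 7.91 [0.15 0.07] [0.599  0.0355]
39 8.12 [0.14 0.06] [0.6031 0.0372]
```

```bash
python3 -m crank '[{"dp":[0,0,-0.02],"angular":[0,0,0]},{"dp":[0.08,0.03,0],"angular":[0,0,0]},{"dp":[0.08,0.03,0],"angular":[0,0,0]},{"dp":[0.08,0.04,0],"angular":[0,0,0]},{"dp":[0.08,0.04,0],"angular":[0,0,0]},{"dp":[0.08,0.03,0],"angular":[0,0,0]},{"dp":[0.09,0.03,0],"angular":[0,0,0]},{"dp":[0.09,0.03,0],"angular":[0,0,0]},{"dp":[0.09,0.02,0],"angular":[0,0,0]}]'; python3 - <<'E'
from station import sense
s=sense();print(s["tcp_pos"],s["force"],s["qd"].round(3))
E
```

```text
t: 6.5
tcp_pos: [0.4783, 0.1195, 0.0853]
tool_rot: [0.974, 0.228, -0.0, -0.0]
force: [-1.0, -0.6, 1.1]
finger_gap: 0.002
gripper_force: 0.9
[0.47826361 0.11954789 0.08528255] [-0.99395478 -0.56792333  1.09794882] [ 0.011  0.018 -0.069 -0.001  0.051  0.011]
```

```bash
python3 -m crank '[{"dp":[0.08,0.02,-0.01],"angular":[0,0,0]},{"dp":[0.09,0.02,-0.01],"angular":[0,0,0]},{"dp":[0.09,0.01,0],"angular":[0,0,0]},{"dp":[0.09,0.01,0],"angular":[0,0,0]},{"dp":[0.1,0,0],"angular":[0,0,0]},{"dp":[0.09,0,0],"angular":[0,0,0]},{"dp":[0.09,-0.01,0],"angular":[0,0,0]},{"dp":[0.09,-0.02,0],"angular":[0,0,0]},{"dp":[0.08,-0.03,0],"angular":[0,0,0]},{"dp":[0.08,-0.03,0],"angular":[0,0,0]},{"dp":[0.08,-0.04,0],"angular":[0,0,0]},{"dp":[0.07,-0.04,0],"angular":[0,0,0]}]'; python3 - <<'E'
from station import sense
s=sense();print(s["tcp_pos"],s["force"])
E
```

```text
t: 7.7
tcp_pos: [0.5093, 0.1161, 0.0847]
tool_rot: [0.974, 0.228, 0.0, -0.0]
force: [-1.4, 1.0, 2.0]
finger_gap: 0.002
gripper_force: 1.2
[0.50929785 0.11607866 0.0847495 ] [-1.440189    1.02548239  1.98874594]
```

```bash
python3 -m crank '[{"dp":[0.06,-0.05,0],"angular":[0,0,0]},{"dp":[0.06,-0.06,0],"angular":[0,0,0]},{"dp":[0.05,-0.07,0],"angular":[0,0,0]},{"dp":[0.05,-0.07,0],"angular":[0,0,0]},{"dp":[0.04,-0.08,0],"angular":[0,0,0]},{"dp":[0.04,-0.08,0],"angular":[0,0,0]},{"dp":[0.04,-0.08,0],"angular":[0,0,0]},{"dp":[0.03,-0.09,0],"angular":[0,0,0]},{"dp":[0.03,-0.09,0],"angular":[0,0,0]},{"dp":[0.02,-0.09,0],"angular":[0,0,0]}]'; python3 - <<'E'
from station import sense, vision
from h import *
import cv2
st=sense();print(st["tcp_pos"],st["force"])
w=vision.snapshot("wrist"); cv2.imwrite("pics/w3.png",cv2.resize(w["image"][100:340,120:440],None,fx=2,fy=2))
E
```

```text
t: 8.7
tcp_pos: [0.5218, 0.0931, 0.0847]
tool_rot: [0.974, 0.228, 0.0, 0.0]
force: [-0.2, 1.9, 2.2]
finger_gap: 0.001
gripper_force: 1.2
[0.52180779 0.09309268 0.08474415] [-0.23370632  1.87017767  2.24662497]
```

View pics/w3.png

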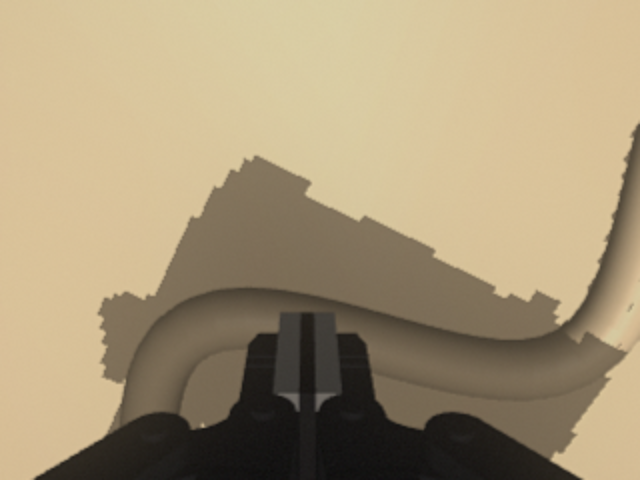

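The shut tip's front edge is at crop (307,312), and the bead spans about y 293–360 there. I'll check the lateral alignment by projection.

```bash
python3 - <<'E'
from station import sense, vision
from h import *
import cv2
from scipy.interpolate import CubicSpline
st=sense(); w=vision.snapshot("wrist"); T=toolT(st)@w["mount"]; Ti=np.linalg.inv(T)
def pr(P):
    p=w["mtx"]@(Ti[:3,:3]@P+Ti[:3,3]); p=p[:2]/p[2]; return ((p-[120,100])*2).round(0)
Tt=toolT(st)
for x in (-.011,0,.011): print("tip",x,pr((Tt@[x,0,.019,1])[:3]))
a=CubicSpline(np.arange(9),np.load("B.npy"))
for k in (2.4,2.8,3,3.2,3.6,4,5):
    c=a(k);t=a(k,1);t/=np.hypot(*t);n=np.array([-t[1],t[0]])
    print(k,"crest",pr(np.r_[c,.0655]),"edges",pr(np.r_[c+.008*n,.0535]),pr(np.r_[c-.008*n,.0535]))
E
```

```text
tip -0.011 [306. 380.]
tip 0 [306. 342.]
tip 0.011 [306. 302.]
2.4 crest [242. 335.] edges [243. 285.] [249. 339.]
2.8 crest [285. 336.] edges [290. 287.] [282. 340.]
3 crest [306. 340.] edges [312. 291.] [300. 343.]
3.2 crest [327. 344.] edges [333. 295.] [317. 347.]
3.6 crest [366. 355.] edges [373. 307.] [352. 357.]
4 crest [404. 367.] edges [409. 319.] [387. 368.]
5 crest [502. 387.] edges [492. 336.] [487. 387.]
```

Tip and crest agree to about 1 mm, so I continue.

```bash
python3 -m crank '[{"dp":[0.03,-0.09,0],"angular":[0,0,0]},{"dp":[0.02,-0.09,0],"angular":[0,0,0]},{"dp":[0.02,-0.09,0],"angular":[0,0,0]},{"dp":[0.01,-0.09,0],"angular":[0,0,0]},{"dp":[0.01,-0.09,0],"angular":[0,0,0]},{"dp":[0.01,-0.09,0],"angular":[0,0,0]},{"dp":[0.01,-0.09,0],"angular":[0,0,0]},{"dp":[0.01,-0.09,0],"angular":[0,0,0]},{"dp":[0.01,-0.09,0],"angular":[0,0,0]},{"dp":[0.01,-0.09,0],"angular":[0,0,0]}]';  python3 -m crank '[{"dp":[0.01,-0.09,0],"angular":[0,0,0]},{"dp":[0.01,-0.09,0],"angular":[0,0,0]},{"dp":[0.01,-0.09,0],"angular":[0,0,0]},{"dp":[0.02,-0.09,0],"angular":[0,0,0]},{"dp":[0.02,-0.09,0],"angular":[0,0,0]},{"dp":[0.02,-0.09,0],"angular":[0,0,0]},{"dp":[0.03,-0.09,0],"angular":[0,0,0]},{"dp":[0.03,-0.08,0],"angular":[0,0,0]},{"dp":[0.04,-0.08,0],"angular":[0,0,0]},{"dp":[0.04,-0.08,0],"angular":[0,0,0]}]'
```

```text
t: 9.8
tcp_pos: [0.5258, 0.0661, 0.0847]
tool_rot: [0.974, 0.228, -0.0, 0.0]
force: [1.0, 1.3, 2.7]
finger_gap: -0.001
gripper_force: 1.2
t: 10.8
tcp_pos: [0.5326, 0.0401, 0.0847]
tool_rot: [0.974, 0.228, -0.0, -0.0]
force: [-0.5, 1.1, 1.8]
finger_gap: -0.002
gripper_force: 1.2
```

Tracking is within 0.5 mm at a steady 2–2.5 N.

```bash
python3 -m crank '[{"dp":[0.05,-0.08,0],"angular":[0,0,0]},{"dp":[0.05,-0.07,0],"angular":[0,0,0]},{"dp":[0.06,-0.07,0],"angular":[0,0,0]},{"dp":[0.06,-0.06,0],"angular":[0,0,0]},{"dp":[0.07,-0.06,0],"angular":[0,0,0]},{"dp":[0.07,-0.05,0],"angular":[0,0,0]},{"dp":[0.07,-0.04,0],"angular":[0,0,0]},{"dp":[0.08,-0.04,0],"angular":[0,0,0]},{"dp":[0.08,-0.03,0],"angular":[0,0,0]},{"dp":[0.08,-0.03,0],"angular":[0,0,0]}]';  python3 -m crank '[{"dp":[0.08,-0.02,0],"angular":[0,0,0]},{"dp":[0.09,-0.01,0],"angular":[0,0,0]},{"dp":[0.09,0,0],"angular":[0,0,0]},{"dp":[0.09,0,0],"angular":[0,0,0]},{"dp":[0.09,0.01,0],"angular":[0,0,0]},{"dp":[0.09,0.02,0],"angular":[0,0,0]},{"dp":[0.09,0.02,0],"angular":[0,0,0]},{"dp":[0.09,0.03,0],"angular":[0,0,0]},{"dp":[0.09,0.03,0],"angular":[0,0,0]},{"dp":[0.09,0.03,0],"angular":[0,0,0]}]'
```

```text
t: 11.8
tcp_pos: [0.5529, 0.0243, 0.0847]
tool_rot: [0.974, 0.228, -0.0, 0.0]
force: [-0.9, 0.6, 2.9]
finger_gap: -0.001
gripper_force: 1.2
t: 12.8
tcp_pos: [0.5797, 0.0277, 0.0847]
tool_rot: [0.974, 0.228, 0.0, 0.0]
force: [-1.2, -0.8, 1.9]
finger_gap: -0.003
gripper_force: 1.2
```

```bash
python3 -m crank '[{"dp":[0.09,0.03,0],"angular":[0,0,0]},{"dp":[0.09,0.03,0],"angular":[0,0,0]},{"dp":[0.09,0.03,0],"angular":[0,0,0]},{"dp":[0.08,0.03,0],"angular":[0,0,0]},{"dp":[0.08,0.04,0],"angular":[0,0,0]},{"dp":[0.08,0.03,0],"angular":[0,0,0]},{"dp":[0.08,0.03,0],"angular":[0,0,0]},{"dp":[0.08,0.03,0],"angular":[0,0,0]},{"dp":[0.07,0.03,0],"angular":[0,0,0]},{"dp":[0.05,0.02,0],"angular":[0,0,0]},{"dp":[0,0,0],"angular":[0,0,0]},{"dp":[0,0,0],"angular":[0,0,0]}]'
python3 - <<'E'
from station import sense, vision
import cv2
w=vision.snapshot("wrist"); cv2.imwrite("pics/w4.png",w["image"][100:360,120:440])
E
```

```text
t: 14.0
tcp_pos: [0.6036, 0.0368, 0.0848]
tool_rot: [0.974, 0.228, 0.001, 0.0]
force: [0.1, 0.5, 2.2]
finger_gap: 0.004
gripper_force: 1.2
```

View pics/w4.png

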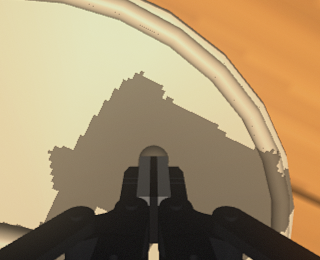

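The shut tip (front edge near crop (153,157)) sits centred just short of the bead's rounded end at (153,147), still in contact at 2.2 N. Now I lift clear.

```bash
python3 -m crank '[{"dp":[0,0,0.1],"angular":[0,0,0]},{"dp":[0,0,0.3],"angular":[0,0,0]},{"dp":[0,0,0.6],"angular":[0,0,0]},{"dp":[0,0,0.8],"angular":[0,0,0]},{"dp":[0,0,0.8],"angular":[0,0,0]},{"dp":[0,0,0.6],"angular":[0,0,0]},{"dp":[0,0,0.3],"angular":[0,0,0]},{"dp":[0,0,0.1],"angular":[0,0,0]},{"dp":[0,0,0],"angular":[0,0,0]},{"dp":[0,0,0],"angular":[0,0,0]},{"dp":[0,0,0],"angular":[0,0,0]},{"dp":[0,0,0],"angular":[0,0,0]}]' && python3 -c "
from station import order; print(order.sign_off())"
```

```text
t: 15.25
tcp_pos: [0.6028, 0.0367, 0.1918]
tool_rot: [0.974, 0.228, -0.001, -0.0]
force: [0.1, -0.3, 1.1]
finger_gap: -0.0
gripper_force: 0.0
the job is handed in; nothing more can be done
None
```

The shut fingertips ran the bead's crest from beside the boss to the plain end without lifting, at about 1–3 N (roughly 2 mm of sink, worked out from tool height), then lifted clear; the job was handed in at about 15 s, and no verdict was returned.

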